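Clamp the blood-tube rack on the mixer with the removable crank

ROBOT

A 6-joint arm with a two-finger parallel gripper is mounted at the origin on the work surface. World frame = base frame: x ahead of the robot, y to its left, z up, the work surface at z = 0. Lengths are in m, angles in degrees, forces in N, time in s.
With the tool pointing down it reaches from about 0.4 to 0.825 m from the base axis. Payload 7 kg.
Tool frame: the origin (TCP) lies at the centre of the arm's flange, where the gripper is bolted on; the fingertips stand 178 mm ahead of it and the grasp point (between the pads) lies 159 mm ahead of it (r.tips_ahead is the z of the fingertips in the tool frame, in m); z points along the fingers, y is the line along which they close (so a half turn about z gives the same grasp; the last joint's range is limited). The gripper opens to 88 mm and grips with 3 to 60 N. Pads are 19 mm wide; open, the fingers measure 130 mm over their backs; the gripper's body (78 mm by 193 mm) begins 47 mm behind the grasp point.
Start: joints at [-57.061, 20.546, 0.682, 0, -70.136, -16.507], TCP at [0.191, -0.647, 0.405] pointing down, gripper open.
Joint ranges: [-176.03, 176.03], [-82.01, 121.73], [-58.28, 71.71], [-173.87, 95.51], [-174.79, -0.11], [-173.66, 173.66]. Speed limits (degrees/s): [136.94, 136.94, 172.46, 180, 180, 180].

INTERFACE

Orientations are given as [roll, pitch, yaw] about the fixed x, y, z axes, in that order (R = Rz(yaw) Ry(pitch) Rx(roll)).
In Python, from plant import r gives the robot as it stands. The module is installed in compiled form; this text tells all that it offers.
- The arm moves only by the shell command python3 -m pendant 'ROWS' [FORCE]. ROWS is JSON, a list that holds one entry, the list of rows, each a list of 7 numbers: the shift along the tool's x, y, z in m, then the turn, a rotation vector about the tool's x, y, z in degrees, then the gripper command: -1 is shut, 1 is fully open, values between are in proportion. A call has 1 to 5 rows; each row is the pose to reach, as a shift and turn from the pose commanded when the call began, along the tool's axes at that moment; what a row does not reach only later rows make up. A row lasts 1/10 s, in which the tool goes at most 50 mm and 8.59 degrees, less where a joint would pass 70% of its speed; a pose out of reach is approached as far as the arm can. A call with a gripper value outside its range is refused whole. The fingers move at their own pace and stop on an object; FORCE is the grip in N (left out, the last holds). Time passes only in rows, so rows that repeat a pose let the fingers close. It gives the time, the measured TCP pose, the force, the opening and the grip force at its end, in the units of the state.
- r.get_state(): the state, without advancing time (a new reading comes with each control period).
- r.capture(name): name is "scene" or "top" or "wrist"; returns the picture (384x512x3 uint8, red, green, blue); there is no depth.
- r.camera_params(name): a dict with "fx", "fy", "cx", "cy" (pixels), "R" (3x3) and "t" (3): a world point X has camera coordinates R X + t. Camera axes: x right, y down, z forward; pixel columns grow to the right and rows downward; lengths in m; the calibration is good to about 2 mm. The wrist camera is an equidistant fisheye: a pixel r from the principal point sees the ray r / f radians off the axis. A picture is of the moment at which its call begins: read the wrist's pose just before it. camera_params takes no time and is no camera call; for the wrist camera it gives the pose at the moment of the call.
- r.close_job(): hands the job in; it is judged then, once.
The state is a dict: "time_s": time; "joints": joint angles; "qd": joint speeds; "joint_torque": joint torques, N m; "tcp_pos": TCP position; "eef_rot": TCP orientation; "contact_force": force on the tool from outside, world axes, zero at the start; "moment": the same for the moment, N m; "gripper_width": finger opening in m; "gripper_force": force on a finger pad.
Only numpy, scipy, OpenCV 4.12 (cv2) and the standard library are available. Lean on these libraries where they do the work, as an engineer would, in place of code of your own. Each camera call takes 0.05 s, during which the arm holds its last target. There are 200 camera calls.

TASK

Clamp the tube rack on the mixer: fit the loose crank onto the square spindle, feeling gently for the angle at which it slips on so that the sprung shaft is never rammed down, seat it fully home, and wind it clockwise (seen from above) until the jaw's sprung pad is pressed on the rack by about half of its travel, never squashed right in. Then lift the crank off, leaving the rack clamped, and set it down in the white tray without dropping it. Leave the other things on the bench alone.

Things in the scene. Friction and masses are not known exactly. Their poses are not given: they have to be found in the camera images.
- crank_grip (a point): Middle of the grip tab of the loose steel crank, on the hub axis, 42 mm above the hub's foot; x points along the arm to the knob, z up. The tab is 32 mm along x, 18 mm wide along y (pinch it across y from above) and spans 24 to 60 mm above the foot.
- knob_mid (a point): Middle of the crank's grey upright knob, 49 mm above the crank's foot and 65 mm from the hub axis. Knob 20 mm thick, 40 mm high (27 to 67 mm above the foot). It spins freely, so it can be pinched from above and carried round a circle without turning the gripper; its own angle means nothing.
- crank: The crank (0.27 to 0.39 kg), standing upright on its hub; origin at the centre of the hub's foot, x along the arm. Hub block 36 mm square, 24 mm high, with a square socket 16.4 mm wide and 22 mm deep, open downwards, 3 mm chamfer, sides parallel to x and y. Arm 14 mm wide, 18 to 26 mm above the foot. Centre of mass about 10 mm from the hub axis, towards the knob.
- spindle_top (a point): Point on the mixer's upright spindle axis, 113 mm above the bench; x, y as the mixer's, not the shaft's. A round collar 34 mm wide rises to 4 mm above it; the square shaft, 14 mm wide, to 24 mm above it. The shaft stands at ANY angle, not measured: press the socket on lightly and turn, at most a quarter turn, until it slips over. Fully home, the crank's foot rests on the collar.
- shaft (a joint): How far the square shaft is pushed down against its spring, m: 0 free, stop at 0.014. About 3 N starts it, then 0.35 N per mm (6.5 N at 10 mm). It springs up into the socket when the angle fits. Beyond 12 mm counts as ramming.
- jaw (a joint): Travel of the clamp jaw towards the rack, m: 5 mm for each radian the spindle turns clockwise seen from above. The spindle turns stiffly (0.2 N m: it stays put while you feel for the fit; about 3 N at the knob, rising to 5 N as the pad is pressed) and stays where it is left.
- pad (a joint): How far the white sprung pad on the jaw's face is pressed back, m: 0 free, 0.009 fully squashed; 5 N per mm. About half (4 to 5 mm) is right: 2.5 to 7 mm is accepted. From first touch to half pressed takes about 0.9 rad of the crank.
- pad_face (a point): Centre of the pad's front face (130 by 40 mm). It moves along the mixer's +y towards the rack.
- rack_mid (a point): Centre of the green and clear tube rack (128 mm along x, 70 mm along y, 62 mm high), loose on the mixer's platform between the pad and a fixed fence on its +y side; it slides a few mm to the fence as the jaw closes. Its tubes reach 137 mm above the bench.
- mixer: White tube mixer, fixed. Origin on the bench under the spindle axis; z up, the clamp closes along its +y. Base 170 mm along x, from 50 mm on the -y side to 280 mm on the +y side of the origin, 52 mm high; gear column 70 mm square round the spindle, 110 mm high.
- tray: White open tray, fixed, 150 mm along x, 200 mm along y, 18 mm high, wall and floor 4 to 5 mm; origin on the bench at its centre. Stand or lay the crank wholly inside it.
- pot: Bystander: screw-top specimen pot, 48 mm wide, 55 mm high; origin at its foot.
- bottle: Bystander: brown bottle, 60 mm wide, 130 mm high; origin at its foot.
- beaker: Bystander: glass beaker, 66 mm wide, 80 mm high; origin at its foot.
- scissors: Bystander: scissors with orange rings, lying, 130 mm long.
- pen: Bystander: blue marker pen, lying, 130 mm long.
- spanner: Bystander: spanner, lying, 150 mm long; not for this job.

How it is judged (in metres and radians):
On the way, in this order (a step that is already met when the one before it is completed fails the run):
1. The crank is fully home on the square shaft: foot within 3 mm of the collar, upright, on the axis (z of crank in the frame of spindle_top below 0.007 m and horizontal distance between crank and spindle_top below 0.004 m and angle between crank's own z axis and vertical below 0.1 rad and value of joint shaft below 0.003 m), for 0.2 s.
2. With the crank still home on the shaft, the pad is pressed 2.5 to 7 mm against the rack (z of crank in the frame of spindle_top below 0.01 m and horizontal distance between crank and spindle_top below 0.005 m and value of joint pad between 0.0025 and 0.007 m), for 0.2 s.
At the end, for the whole second after the job is handed in: The rack stands upright on the mixer, clamped against the fence with the pad pressed in 2.5 to 7 mm; the crank is off the spindle and rests, still, wholly inside the white tray (value of joint pad between 0.0025 and 0.007 m and contact force between pad and rack above 8 N and angle between rack_mid's own z axis and vertical below 0.08 rad and x of crank in the frame of tray between -0.065 and 0.065 m and y of crank in the frame of tray between -0.09 and 0.09 m and x of knob_mid in the frame of tray between -0.073 and 0.073 m and y of knob_mid in the frame of tray between -0.098 and 0.098 m and height (world z) of crank below 0.03 m and contact force between crank and tray above 1 N and linear speed of crank below 0.02 m/s); the robot touches nothing.
It fails at once if The sprung shaft is rammed down more than 12 mm (value of joint shaft above 0.012 m).
It fails at once if The pad is squashed beyond 8 mm (rack overtightened) (value of joint pad above 0.008 m).
It fails at once if The crank is let go and dropped over the tray (foot more than 30 mm above the bench) (contact force between the fingers and crank below 0.05 N and height (world z) of crank above 0.035 m and horizontal distance between crank and tray below 0.12 m).
It fails at once if A bystander is moved by more than 30 mm (distance of any of pot, bottle, beaker, scissors, pen, spanner from where it was at the start of the episode above 0.03 m).
It also fails if it takes over 72 s, if anything falls off the work surface, if the arm or the gripper's body presses on something with over 40 N, if the wrist force passes 120 N, or if a joint passes its speed limit or range.

## Working session

There is one attempt and no reset: what is moved stays moved. The work goes in short steps, Python scripts to look and compute and a shell command to move; the robot and the scene stay as the last step left them, time stands still between calls to the robot, and variables do not carry over. Pictures are saved under pics/ and viewed, at most 13 in all, crops included, and the job is handed in when it is done.

```bash
mkdir -p pics; cat > h.py <<'E'
import numpy as np,cv2
from plant import r
from scipy.spatial.transform import Rotation as Ro
def shot(cam,name):
    p=r.camera_params(cam); im=r.capture(cam); cv2.imwrite('pics/'+name+'.png',im[:,:,::-1]); np.save('pics/'+name,np.array([p],dtype=object),allow_pickle=True); return p,im
def ray(p,u,v,fish=False):
    a=(u-p['cx'])/p['fx'];b=(v-p['cy'])/p['fy']
    if fish:
        t=np.hypot(a,b); d=np.array([a/t*np.sin(t),b/t*np.sin(t),np.cos(t)]) if t>1e-9 else np.array([0,0,1.])
    else: d=np.array([a,b,1.])
    R=np.array(p['R']);return -R.T@np.array(p['t']),R.T@d
def onz(p,u,v,z,fish=False):
    c,d=ray(p,u,v,fish);return c+d*(z-c[2])/d[2]
def load(name): return np.load('pics/'+name+'.npy',allow_pickle=True)[0]
E
python3 - <<'E'
from h import *
for c in ['scene','top','wrist']:
    p,im=shot(c,c+'0'); print(c,p['fx'],p['cx'],p['cy'],-np.array(p['R']).T@p['t'])
s=r.get_state();print(s['tcp_pos'],s['eef_rot'],s['contact_force'],s['time_s'])
E
```

```text
scene 450.04888279514597 259.4190945948474 191.75033118120115 [1.02285966 0.69361335 1.0936211 ]
top 428.9068245113042 250.3109465917692 197.74686863801497 [ 0.34093878 -0.02044564  1.29576367]
wrist 297.3186396354542 255.2947188254092 191.65112868383667 [ 0.12331131 -0.66604109  0.38314813]
[ 0.19088233 -0.64730133  0.40391748] [ 1.79925355e+02 -7.97272455e-03 -1.63573242e+02] [-0.25097376  0.7914806   0.49593321] 0.15
```

View pics/top0.png

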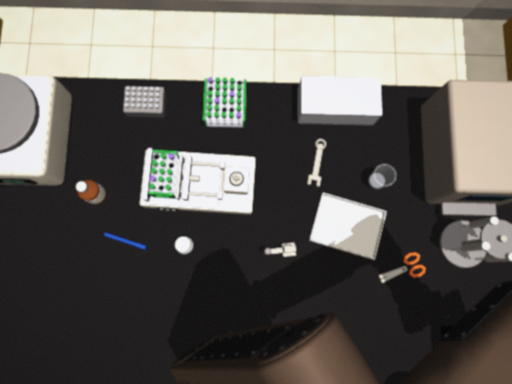

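View pics/scene0.png

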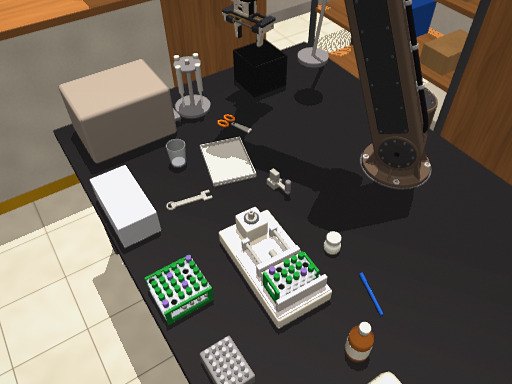

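The top view shows the spindle at about (236,180), the rack to its left at (165,175), the crank at (288,250) with its knob at about (268,251), and the tray at about (348,226). The scene view agrees. Next I'll zoom in and measure.

```bash
python3 - <<'E'
from h import *
im=cv2.imread('pics/top0.png'); sc=cv2.imread('pics/scene0.png')
a=cv2.resize(im[140:270,130:310],None,fx=4.4,fy=4.4,interpolation=cv2.INTER_CUBIC)[:, :792]
cv2.imwrite('pics/c1.png',a)
b=cv2.resize(sc[150:290,210:340],None,fx=4.2,fy=4.2,interpolation=cv2.INTER_CUBIC); cv2.imwrite('pics/c2.png',b)
p=load('top0')
for n,u,v,z in [('spindle',236,180,.137),('hub',288,250,.06),('knob',268,251,.067),('pot',184,245,.05),('rackc',165,174,.137),('scis',400,270,0)]: print(n,onz(p,u,v,z).round(3))
g=cv2.cvtColor(im,cv2.COLOR_BGR2HSV)
m=((g[...,2]>90)&(g[...,1]<60)).astype(np.uint8)
n,l,st,ce=cv2.connectedComponentsWithStats(m)
for i in range(1,n):
    if st[i,4]>80 and 140<ce[i][0]<420 and 120<ce[i][1]<280:
        c=np.argwhere(l==i)[:,::-1].astype(np.float32); rect=cv2.minAreaRect(c); bx=cv2.boxPoints(rect)
        print(i,st[i],ce[i].round(1)); print([onz(p,*q,.018 if ce[i][0]>300 else .052)[:2].round(3).tolist() for q in bx])
E
```

```text
spindle [0.591 0.006 0.137]
hub [ 0.406 -0.147  0.06 ]
knob [ 0.402 -0.089  0.067]
pot [0.415 0.153 0.05 ]
rackc [0.604 0.202 0.137]
scis [ 0.356 -0.489  0.   ]
19 [307 138  20  49 419] [317.  162.7]
[[0.61, -0.206], [0.759, -0.235], [0.751, -0.277], [0.602, -0.247]]
20 [ 139  147  117   67 6078] [200.9 181.9]
[[0.522, 0.291], [0.706, 0.287], [0.685, -0.053], [0.501, -0.041]]
21 [369 164  27  25 310] [379.8 177.5]
[[0.619, -0.388], [0.691, -0.437], [0.652, -0.494], [0.581, -0.445]]
24 [ 309  192   78   68 3507] [347.8 225.3]
[[0.437, -0.209], [0.588, -0.253], [0.534, -0.455], [0.385, -0.407]]
26 [174 236  20  18 279] [183.5 244.5]
[[0.44, 0.183], [0.441, 0.128], [0.392, 0.126], [0.391, 0.18]]
27 [265 242  32  15 314] [283.2 249.7]
[[0.428, -0.081], [0.43, -0.17], [0.39, -0.17], [0.388, -0.081]]
28 [379 266  28  17 192] [391.3 273.9]
[[0.341, -0.417], [0.369, -0.498], [0.345, -0.506], [0.317, -0.425]]
```

View pics/c1.png

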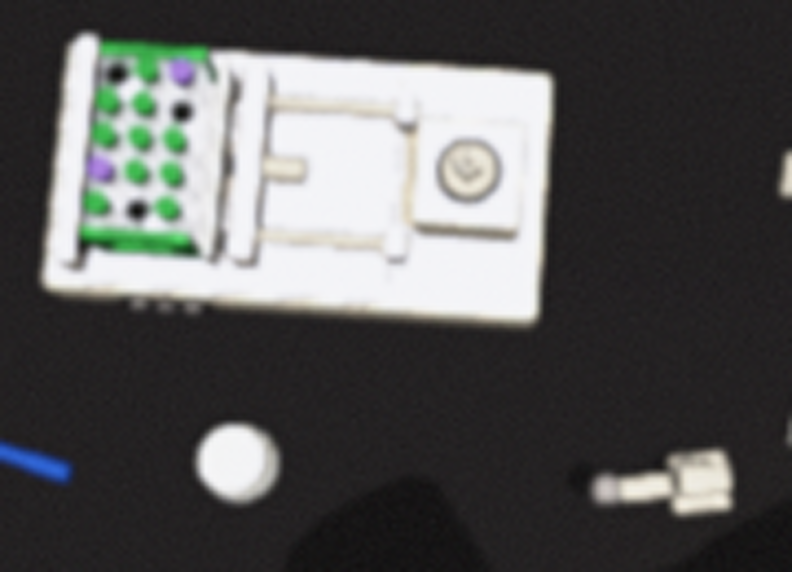

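View pics/c2.png

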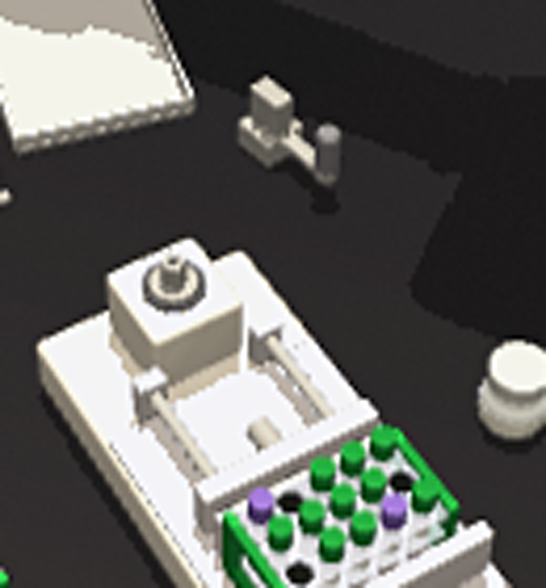

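```bash
cat >> h.py <<'E'
def goal(x,y,z,yaw):
    s=r.get_state(); R=Ro.from_euler('xyz',s['eef_rot'],degrees=True)
    d=R.inv().apply(np.array([x,y,z])-s['tcp_pos']); t=(R.inv()*Ro.from_euler('xyz',[180,0,yaw],degrees=True)).as_rotvec(degrees=True)
    print('t',s['time_s'],'pos',np.round(s['tcp_pos'],4),'rot',np.round(s['eef_rot'],2),'J',np.round(s['joints'],0),'F',np.round(s['contact_force'],1),'w',s['gripper_width'],'\nshift',d.round(4),'turn',t.round(2))
E
python3 -m pendant '[[[-0.03,0.039,0,0,0,-8,1],[-0.06,0.078,0,0,0,-16,1],[-0.09,0.117,0,0,0,-24,1],[-0.12,0.156,0,0,0,-31,1],[-0.15,0.193,0,0,0,-38,1]]]'
python3 -c "
from h import *
goal(.405,-.10,.36,-90)"
```

```text
time_s: 0.65
tcp_pos: [0.2803, -0.418, 0.4045]
eef_rot: [180.0, 0.0, -125.3]
contact_force: [2.1, -0.3, 0.2]
gripper_width: 0.088
gripper_force: 0.0
t 0.65 pos [ 0.2803 -0.418   0.4045] rot [ 1.7999e+02  1.0000e-02 -1.2530e+02] J [-34.   4. -21.  -0. -65.  -2.] F [ 2.1 -0.3  0.2] w 0.08802045045416382 
shift [-0.3316  0.082   0.0445] turn [ 1.00e-02  1.00e-02 -3.53e+01]
```

```bash

python3 -m pendant '[[[-0.045,0.011,0.006,0,0,-5,1],[-0.09,0.022,0.012,0,0,-10,1],[-0.135,0.033,0.018,0,0,-15,1],[-0.18,0.044,0.024,0,0,-20,1],[-0.22,0.055,0.03,0,0,-24,1]]]' >/dev/null
python3 -c "
from h import *
goal(.405,-.10,.36,-90)"
```

```text
t 1.15 pos [ 0.3636 -0.207   0.3746] rot [-1.7995e+02  1.0000e-02 -1.0135e+02] J [ -2.  -3. -32.  -0. -61.  -9.] F [ 1.2 -0.7  0.6] w 0.08748091367058741 
shift [-0.1131 -0.0195  0.0147] turn [-5.000e-02  1.000e-02 -1.135e+01]
```

```bash

python3 -m pendant '[[[-0.035,-0.006,0.005,0,0,-4,1],[-0.07,-0.012,0.01,0,0,-8,1],[-0.113,-0.02,0.015,0,0,-11.3,1],[-0.113,-0.02,0.015,0,0,-11.3,1],[-0.113,-0.02,0.015,0,0,-11.3,1]]]' >/dev/null
python3 - <<'E'
from h import *
goal(.405,-.10,.36,-90)
p,im=shot('wrist','w1'); print(-np.array(p['R']).T@p['t'],p['R'][2])
E
```

```text
t 1.65 pos [ 0.4058 -0.1013  0.3595] rot [179.96  -0.   -90.12] J [ 13.  -2. -34.  -0. -59. -13.] F [-0.6 -0.2  0.1] w 0.08768414180961143 
shift [-0.0013  0.0008 -0.0005] turn [ 0.04 -0.   -0.12]
[ 0.40392553 -0.16928571  0.33879095] [-5.35506735e-04  2.55738540e-01 -9.66745836e-01]
```

View pics/w1.png

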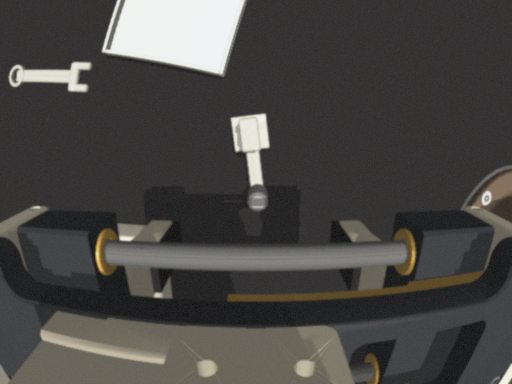

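The hub shows at about (250,132), the tab inside it, the knob top at about (257,202), and the tray at the top. I'll measure these by mask.

```bash
python3 - <<'E'
from h import *
p=load('w1'); im=cv2.imread('pics/w1.png')
g=im.max(2); m=(g>120).astype(np.uint8); m[165:]=0
n,l,st,ce=cv2.connectedComponentsWithStats(m); i=l[132,250]; print(st[i],ce[i])
pts=np.argwhere(l==i)[:,::-1]; h=pts[pts[:,1]<150].astype(np.float32)
W=np.array([onz(p,*q,.024,True)[:2] for q in h],np.float32); print('hub rect z.024',cv2.minAreaRect(W))
a=[W[(W[:,1]<-.0)&(abs(W[:,1]-y)<.0008)][:,0].mean() for y in (-.11,-.115,-.12)]
P=np.array([onz(p,*q,.026,True)[:2] for q in pts if q[1]>152],np.float32); print('arm',P.mean(0),cv2.fitLine(P,cv2.DIST_L2,0,.001,.001).ravel())
k=onz(p,257.5,197,.067,True),onz(p,257.5,207,.067,True);print('knob',k)
c=cv2.resize(im[105:220,215:295],None,fx=5,fy=5,interpolation=cv2.INTER_CUBIC);cv2.imwrite('pics/c3.png',c)
E
```

```text
[ 231  113   39   52 1449] [250.32712215 135.65769496]
hub rect z.024 ((0.4093259871006012, -0.1505873203277588), (0.03745416924357414, 0.037752676755189896), 6.902209758758545)
arm [ 0.40606204 -0.12292787] [ 0.9402113  -0.34059164  0.40606198 -0.12292793]
knob (array([ 0.40169105, -0.09212461,  0.067     ]), array([ 0.40169248, -0.08214721,  0.067     ]))<stdin>:7: RuntimeWarning: Mean of empty slice.
  ret = ret.dtype.type(ret / rcount)
```

View pics/c3.png

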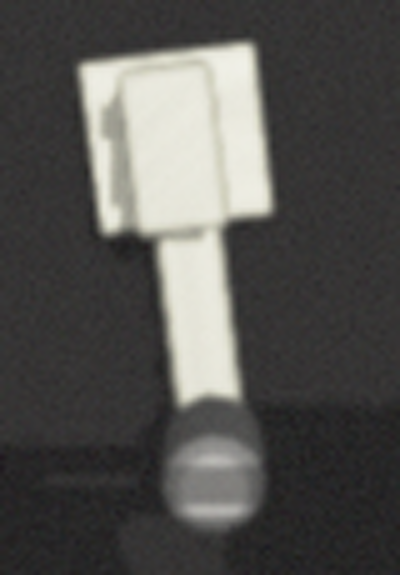

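```bash
python3 - <<'E'
from h import *
p=load('w1'); print('tab',onz(p,249.6,134.6,.06,True),'knob',onz(p,257.6,201,.067,True))
goal(.409,-.150,.26,-83.1)
E
```

```text
tab [ 0.40896894 -0.15067394  0.06      ] knob [ 0.40159642 -0.08815761  0.067     ]
t 1.7 pos [ 0.4056 -0.102   0.3595] rot [179.97  -0.   -90.22] J [ 13.  -2. -34.  -0. -59. -13.] F [-0.5 -0.4  1.4] w 0.08744665813308074 
shift [ 0.048  -0.0037  0.0995] turn [ 0.03 -0.   -7.12]
```

```bash

python3 -m pendant '[[[0.024,-0.002,0.04,0,0,-4,0.2],[0.048,-0.0035,0.08,0,0,-7.1,0.2],[0.048,-0.0035,0.0995,0,0,-7.1,0.2],[0.048,-0.0035,0.0995,0,0,-7.1,0.2],[0.048,-0.0035,0.0995,0,0,-7.1,0.2]]]' >/dev/null
python3 - <<'E'
from h import *
goal(.409,-.1505,.205,-83.1)
E
```

```text
t 2.2 pos [ 0.4089 -0.1511  0.2606] rot [ 1.7997e+02 -2.0000e-02 -8.3280e+01] J [  6.   7. -40.   0. -44.   1.] F [ 0.4 -0.1  0.7] w 0.054888211202064836 
shift [-0.0006 -0.0002  0.0556] turn [ 0.03 -0.02 -0.18]
```

```bash

python3 -m pendant '[[[0,0,0.025,0,0,0,0.2],[0,0,0.045,0,0,0,0.2],[0,0,0.0555,0,0,0,0.2],[0,0,0.0555,0,0,0,0.2],[0,0,0.0555,0,0,0,-1]]]' 10
python3 -m pendant '[[[0,0,0,0,0,0,-1],[0,0,0,0,0,0,-1],[0,0,0,0,0,0,-1],[0,0,0,0,0,0,-1]]]' 45
python3 -m pendant '[[[0,0,-0.02,0,0,0,-1],[0,0,-0.05,0,0,0,-1],[0,0,-0.08,0,0,0,-1],[0,0,-0.1,0,0,0,-1],[0,0,-0.12,0,0,0,-1]]]'
python3 - <<'E'
from h import *
p=load('top0')
# spindle collar in top view (collar top z .117), and scene view
print('sp top',onz(p,236.6,178.6,.117))
ps=load('scene0'); print('sp scene',onz(ps,210+173/4.2,150+285/4.2,.117))
# column top corners in c1: (418,120)(525,122)(518,235)(412,230)
q=[onz(p,130+a/4.4,140+b/4.4,.110)[:2].round(4).tolist() for a,b in [(418,118),(525,122),(518,235),(412,228)]];print(q,np.mean(q,0))
goal(.59,.008,.36,60)
E
```

```text
time_s: 2.7
tcp_pos: [0.4097, -0.1502, 0.206]
eef_rot: [-179.9, -0.0, -83.2]
contact_force: [-0.4, -0.4, 0.1]
gripper_width: 0.0489
gripper_force: 0.0
time_s: 3.1
tcp_pos: [0.4094, -0.1502, 0.2051]
eef_rot: [-179.9, -0.0, -83.2]
contact_force: [2.7, -0.4, 0.3]
gripper_width: 0.0185
gripper_force: 0.7
time_s: 3.6
tcp_pos: [0.4084, -0.1502, 0.3255]
eef_rot: [180.0, 0.0, -83.2]
contact_force: [-0.1, -0.3, -3.5]
gripper_width: 0.0177
gripper_force: 45.0
sp top [0.59942365 0.00472553 0.117     ]
sp scene [0.60061857 0.01212479 0.117     ]
[[0.6344, 0.0386], [0.6334, -0.0305], [0.5591, -0.0274], [0.5622, 0.0404]] [0.597275 0.005275]
t 3.6 pos [ 0.4084 -0.1502  0.3255] rot [ 1.7999e+02  2.0000e-02 -8.3180e+01] J [  6.   2. -35.  -0. -54.   1.] F [-0.1 -0.3 -3.5] w 0.01767742504777536 
shift [-0.1355 -0.199  -0.0345] turn [-2.0000e-02  2.0000e-02 -1.4318e+02]
```

```bash

python3 -m pendant '[[[-0.015,-0.038,-0.02,0,0,-8.4,-1],[-0.03,-0.076,-0.05,0,0,-16.8,-1],[-0.045,-0.115,-0.05,0,0,-25.2,-1],[-0.06,-0.155,-0.05,0,0,-33.6,-1],[-0.073,-0.192,-0.05,0,0,-42,-1]]]' >/dev/null
python3 -m pendant '[[[0,0,0,0,0,-8.5,-1],[0,0,0,0,0,-17,-1],[0,0,0,0,0,-25.5,-1],[0,0,0,0,0,-34,-1],[0,0,0,0,0,-42,-1]]]' >/dev/null
python3 -m pendant '[[[0,0,0,0,0,-8.5,-1],[0,0,0,0,0,-17,-1],[0,0,0,0,0,-25.5,-1],[0,0,0,0,0,-34,-1],[0,0,0,0,0,-42,-1]]]' >/dev/null
python3 -c "
from h import *
goal(.59,-.055,.375,80)"
```

```text
t 5.1 pos [ 0.5905 -0.0549  0.3738] rot [-1.7992e+02  7.0000e-02  4.3160e+01] J [ 14.  14. -13.  -0. -63. 120.] F [-0.3  0.1 -3.2] w 0.017571459749636486 
shift [-0.0004 -0.0003 -0.0012] turn [ -0.1    0.05 -36.84]
```

```bash

python3 -m pendant '[[[0,0,0,0,0,-8.5,-1],[0,0,0,0,0,-17,-1],[0,0,0,0,0,-25.5,-1],[0,0,0,0,0,-34,-1],[0,0,0,0,0,-36.8,-1]]]' >/dev/null
python3 -m pendant '[[[0,0,0,0,0,0,-1],[0,0,0,0,0,0,-1]]]' >/dev/null
python3 - <<'E'
from h import *
goal(.59,-.055,.375,80)
p,im=shot('wrist','w2'); C=np.array(p['R'])@np.array([.599,.006,.117])+p['t']
th=np.arctan2(np.hypot(*C[:2]),C[2]); u=C[:2]/np.hypot(*C[:2])*th*p['fx']+[p['cx'],p['cy']]; print(u)
u=u.astype(int); c=im[max(0,u[1]-75):u[1]+75,max(0,u[0]-100):u[0]+100,::-1]; print(max(0,u[1]-75),max(0,u[0]-100)); cv2.imwrite('pics/c4.png',cv2.resize(c,None,fx=4,fy=4,interpolation=cv2.INTER_CUBIC))
E
```

```text
t 5.8 pos [ 0.5907 -0.0549  0.3741] rot [-1.7994e+02  1.0000e-02  7.9520e+01] J [ 14.  14. -12.  -0. -63. 156.] F [-0.9 -0.6 -3.8] w 0.017881103599585835 
shift [-0.0002 -0.0007 -0.0009] turn [-0.06  0.01 -0.48]
[254.44434503 124.07008506]
49 154
```

View pics/c4.png

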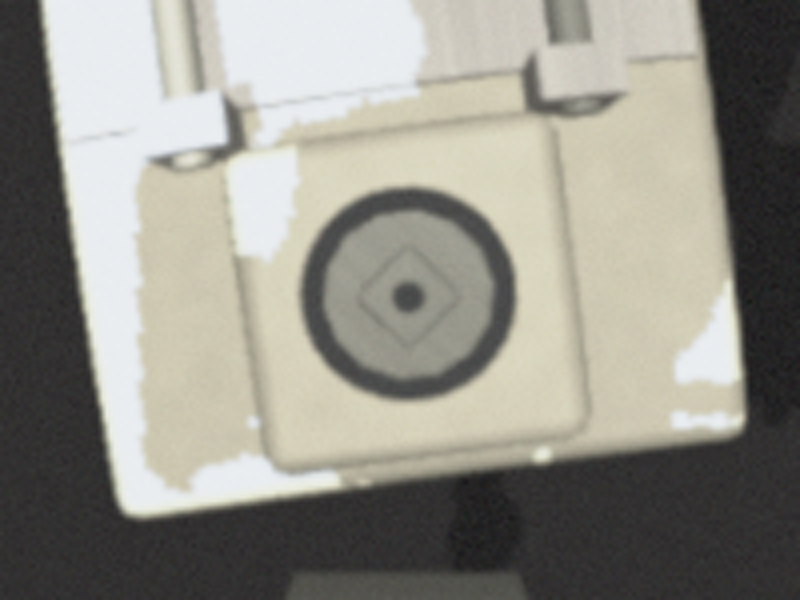

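The shaft's square top shows as a diamond at 45°, centred at about (408,297) in the crop. The collar shares that centre. So the fit angle is about 45° from the present yaw, near yaw 34.5.

```bash
python3 - <<'E'
from h import *
p=load('w2')
a=onz(p,154+408/4,49+297/4,.137,True); b=onz(p,154+410/4,49+298/4,.117,True); print(a,b)
c=[onz(p,154+x/4,49+y/4,.137,True)[:2] for x,y in [(408,244),(461,297),(408,349),(357,297)]]
for i in (0,1): d=c[i]-c[i+2]; print(np.hypot(*d),np.degrees(np.arctan2(d[1],d[0]))-45)
goal(*a[:2],.36,45)
E
```

```text
[0.60041614 0.00698973 0.137     ] [0.60067679 0.00615143 0.117     ]
0.01913621375340192 34.53096615138655
0.018779198735509855 -55.452350055408644
t 5.85 pos [ 0.5908 -0.0549  0.3742] rot [-1.7995e+02  1.0000e-02  7.9530e+01] J [ 14.  14. -12.  -0. -63. 156.] F [-1.1  0.2 -3. ] w 0.01811877147107716 
shift [ 0.0626 -0.0017  0.0142] turn [-5.000e-02  2.000e-02  3.453e+01]
```

```bash

python3 -m pendant '[[[0.03,-0.001,0,0,0,8.5,-1],[0.0627,-0.0013,0,0,0,17,-1],[0.0627,-0.0013,0,0,0,25.5,-1],[0.0627,-0.0013,0.01,0,0,34,-1],[0.0627,-0.0013,0.022,0,0,37.5,-1]]]'  >/dev/null
python3 -m pendant '[[[0,0,0,0,0,0,-1],[0,0,0,0,0,0,-1]]]'
python3 -c "
from h import *
goal(.6005,.0067,.335,34.5)"
```

```text
time_s: 6.55
tcp_pos: [0.601, 0.0069, 0.3527]
eef_rot: [-180.0, 0.0, 42.2]
contact_force: [0.7, 0.7, -2.0]
gripper_width: 0.018
gripper_force: 45.0
t 6.55 pos [0.601  0.0069 0.3527] rot [-1.7999e+02  4.0000e-02  4.2220e+01] J [ 19.  16. -13.   0. -61. 113.] F [ 0.7  0.7 -2. ] w 0.017994796471072553 
shift [-0.0005 -0.0001  0.0177] turn [-0.    0.04  7.72]
```

```bash

python3 -m pendant '[[[-0.0005,0,0.004,0,0,0,-1],[-0.0005,0,0.008,0,0,0,-1],[-0.0005,0,0.012,0,0,0,-1],[-0.0005,0,0.012,0,0,0,-1]]]'
python3 -m pendant '[[[0,0,0.002,0,0,0,-1],[0,0,0.004,0,0,0,-1],[0,0,0.005,0,0,0,-1],[0,0,0.005,0,0,0,-1],[0,0,0.005,0,0,0,-1]]]'
```

```text
time_s: 6.95
tcp_pos: [0.6006, 0.0064, 0.3402]
eef_rot: [180.0, 0.0, 42.1]
contact_force: [1.8, -0.9, -2.7]
gripper_width: 0.0176
gripper_force: 45.0
time_s: 7.45
tcp_pos: [0.6007, 0.0066, 0.3358]
eef_rot: [180.0, -0.0, 42.1]
contact_force: [2.2, -2.4, -2.8]
gripper_width: 0.0179
gripper_force: 45.0
```

```bash

python3 -m pendant '[[[0,0,0,0,0,2.5,-1],[0,0,0,0,0,5,-1],[0,0,0,0,0,7.6,-1],[0,0,0,0,0,7.6,-1],[0,0,0,0,0,7.6,-1]]]'
python3 -m pendant '[[[0,0,0.002,0,0,0,-1],[0,0,0.004,0,0,0,-1],[0,0,0.006,0,0,0,-1],[0,0,0.006,0,0,0,-1],[0,0,0.006,0,0,0,-1]]]'
```

```text
time_s: 7.95
tcp_pos: [0.6004, 0.0068, 0.3356]
eef_rot: [-180.0, 0.0, 34.6]
contact_force: [1.1, -0.2, -4.3]
gripper_width: 0.0177
gripper_force: 45.0
time_s: 8.45
tcp_pos: [0.6004, 0.0067, 0.3294]
eef_rot: [-180.0, 0.0, 34.5]
contact_force: [0.2, -0.7, -2.8]
gripper_width: 0.0178
gripper_force: 45.0
```

```bash

python3 -m pendant '[[[0,0,0.002,0,0,0,-1],[0,0,0.004,0,0,0,-1],[0,0,0.0055,0,0,0,-1],[0,0,0.0055,0,0,0,-1],[0,0,0.0055,0,0,0,-1]]]'
python3 -m pendant '[[[0,0,0.0007,0,0,0,-1],[0,0,0.0015,0,0,0,-1],[0,0,0.0015,0,0,0,-1],[0,0,0.0015,0,0,0,-1]]]'
```

```text
time_s: 8.95
tcp_pos: [0.6006, 0.0067, 0.3241]
eef_rot: [-180.0, 0.0, 34.5]
contact_force: [-0.1, -0.4, -1.7]
gripper_width: 0.0178
gripper_force: 45.0
time_s: 9.35
tcp_pos: [0.6005, 0.0067, 0.3227]
eef_rot: [-180.0, 0.0, 34.5]
contact_force: [0.3, 0.3, -3.3]
gripper_width: 0.0178
gripper_force: 45.0
```

```bash

python3 -m pendant '[[[0,0,0.0005,0,0,0,-1],[0,0,0.001,0,0,0,-1],[0,0,0.001,0,0,0,-1],[0,0,0.001,0,0,0,-1]]]'
python3 - <<'E'
from h import *
print(r.get_state()['moment'])
p,im=shot('top','t2'); cv2.imwrite('pics/c5.png',cv2.resize(im[140:215,130:260,::-1],None,fx=6,fy=6,interpolation=cv2.INTER_CUBIC))
E
```

```text
time_s: 9.75
tcp_pos: [0.6006, 0.0067, 0.3221]
eef_rot: [180.0, -0.0, 34.5]
contact_force: [-3.0, 0.7, 3.3]
gripper_width: 0.0179
gripper_force: 45.0
[ 0.07045624  0.95977465 -0.04659981]
```

View pics/c5.png

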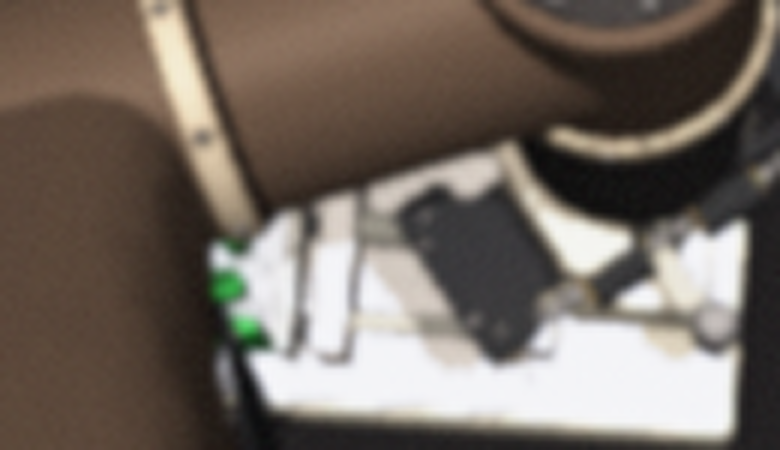

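```bash
cat > m.py <<'E'
from h import *
s=r.get_state(); print(round(s['time_s'],2),np.round(s['tcp_pos'],4),'yaw',round(s['eef_rot'][2],1),'tilt',np.round(s['eef_rot'][:2],2),'F',np.round(s['contact_force'],1),'M',np.round(s['moment'],3),'J6',round(s['joints'][5]))
E
python3 -m pendant '[[[0,0,-0.0005,0,0,8,-1],[0,0,-0.0005,0,0,16,-1],[0,0,-0.0005,0,0,20,-1]]]' >/dev/null; python3 m.py
python3 -m pendant '[[[0,0,0,0,0,5,-1],[0,0,0,0,0,10,-1]]]' >/dev/null; python3 m.py
python3 -m pendant '[[[0,0,0,0,0,5,-1],[0,0,0,0,0,10,-1]]]' >/dev/null; python3 m.py
python3 -m pendant '[[[0,0,0,0,0,5,-1],[0,0,0,0,0,10,-1]]]' >/dev/null; python3 m.py
python3 -m pendant '[[[0,0,0,0,0,5,-1],[0,0,0,0,0,10,-1]]]' >/dev/null; python3 m.py
```

```text
10.1 [0.6008 0.0064 0.3222] yaw 14.2 tilt [ 1.7997e+02 -2.0000e-02] F [-0.5 -0.7 -1.4] M [-0.536  0.057  0.188] J6 85
10.3 [0.6007 0.0066 0.3222] yaw 4.3 tilt [ 1.7999e+02 -3.0000e-02] F [ 0.3 -0.1 -0.2] M [-0.064  0.247  0.229] J6 75
10.5 [0.6007 0.0067 0.3221] yaw -5.7 tilt [-1.7999e+02 -3.0000e-02] F [-0.2  1.4  0.7] M [0.309 0.335 0.197] J6 65
10.7 [0.6007 0.0069 0.3222] yaw -15.7 tilt [-1.7997e+02 -3.0000e-02] F [-0.5  1.1 -0.6] M [0.591 0.345 0.232] J6 55
10.9 [0.6008 0.007  0.3222] yaw -25.7 tilt [-1.7995e+02 -2.0000e-02] F [ 0.3  1.7 -0.1] M [0.84  0.356 0.227] J6 45
```

```bash

python3 -m pendant '[[[0,0,0,0,0,5,-1],[0,0,0,0,0,10,-1]]]' >/dev/null; python3 m.py
python3 -m pendant '[[[0,0,0,0,0,5,-1],[0,0,0,0,0,10,-1]]]' >/dev/null; python3 m.py
python3 -m pendant '[[[0,0,0,0,0,5,-1],[0,0,0,0,0,10,-1]]]' >/dev/null; python3 m.py
python3 -m pendant '[[[0,0,0,0,0,5,-1],[0,0,0,0,0,10,-1]]]' >/dev/null; python3 m.py
python3 - <<'E'
from h import *
p,im=shot('top','t3')
for n in ('t2','t3'):
    g=cv2.imread(f'pics/{n}.png').max(2).astype(int)
    print(n); 
    for v in (184,188,192): print(g[v,168:200].tolist())
cv2.imwrite('pics/c6.png',np.vstack([cv2.resize(cv2.imread(f'pics/{n}.png')[165:205,160:250],None,fx=7,fy=7,interpolation=cv2.INTER_CUBIC) for n in ('t2','t3')]))
E
```

```text
11.1 [0.6008 0.0072 0.3222] yaw -35.6 tilt [-1.7992e+02 -2.0000e-02] F [-0.6  2.5 -0.8] M [1.151 0.275 0.233] J6 35
11.3 [0.6009 0.0073 0.3221] yaw -45.6 tilt [-1.799e+02 -1.000e-02] F [0.  3.5 0.1] M [1.351 0.09  0.192] J6 25
11.5 [0.601  0.0074 0.3222] yaw -55.6 tilt [-1.7988e+02  1.0000e-02] F [ 0.3  4.7 -0.9] M [ 1.536 -0.1    0.2  ] J6 15
11.7 [0.6011 0.0075 0.3222] yaw -65.6 tilt [-1.7986e+02  3.0000e-02] F [ 1.2  4.3 -1.7] M [ 1.596 -0.386  0.225] J6 5
t2
[184, 196, 216, 233, 234, 231, 225, 229, 233, 233, 221, 166, 132, 170, 220, 242, 246, 247, 247, 238, 197, 166, 193, 221, 217, 211, 209, 210, 211, 211, 207, 187]
[164, 152, 139, 180, 232, 241, 241, 235, 235, 239, 226, 164, 156, 199, 225, 242, 247, 247, 246, 232, 170, 175, 232, 245, 246, 240, 227, 220, 212, 210, 210, 212]
[134, 183, 207, 214, 212, 212, 226, 230, 228, 231, 204, 141, 140, 191, 231, 244, 247, 247, 245, 230, 194, 199, 222, 228, 228, 226, 229, 230, 228, 216, 198, 186]
t3
[187, 200, 222, 232, 231, 226, 224, 229, 209, 151, 136, 186, 227, 244, 248, 248, 246, 231, 170, 188, 240, 247, 247, 247, 247, 247, 247, 247, 247, 247, 247, 247]
[158, 142, 157, 211, 238, 240, 238, 233, 196, 143, 163, 218, 243, 247, 247, 247, 237, 192, 159, 203, 242, 247, 248, 247, 247, 248, 247, 247, 247, 247, 247, 247]
[133, 178, 200, 203, 206, 224, 238, 226, 155, 110, 141, 204, 243, 248, 248, 247, 232, 166, 161, 208, 225, 226, 226, 228, 228, 228, 229, 231, 233, 232, 231, 229]
```

View pics/c6.png

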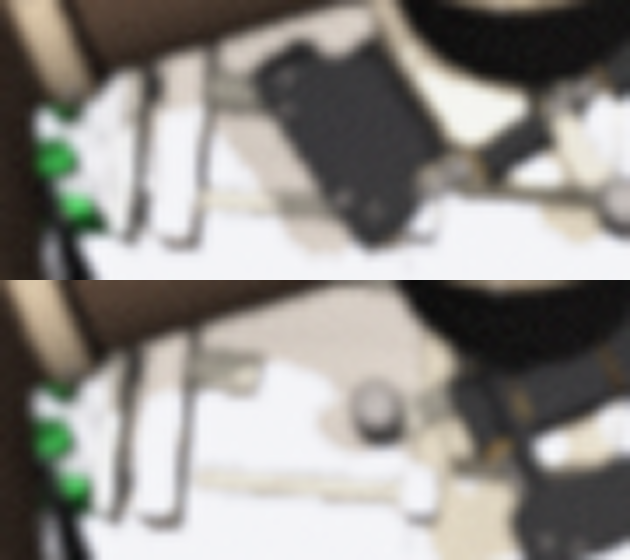

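```bash

python3 -m pendant '[[[-0.0006,-0.0003,0,0,0,5,-1],[-0.0006,-0.0003,0,0,0,10,-1]]]' >/dev/null; python3 m.py
python3 -m pendant '[[[0,0,0,0,0,5,-1],[0,0,0,0,0,10,-1]]]' >/dev/null; python3 m.py
python3 -m pendant '[[[0,0,0,0,0,5,-1],[0,0,0,0,0,10,-1]]]' >/dev/null; python3 m.py
python3 -m pendant '[[[0,0,0,0,0,5,-1],[0,0,0,0,0,10,-1]]]' >/dev/null; python3 m.py
```

```text
11.95 [0.6013 0.0078 0.3222] yaw -75.5 tilt [-179.88    0.  ] F [ 3.4  2.8 -2.2] M [ 0.936 -0.967  0.167] J6 -5
12.15 [0.6014 0.0078 0.3222] yaw -85.5 tilt [-1.7986e+02  3.0000e-02] F [ 4.   1.3 -3.6] M [ 0.872 -1.266  0.233] J6 -15
12.35 [0.6016 0.0078 0.3222] yaw -95.5 tilt [-1.7984e+02  6.0000e-02] F [ 4.6  2.4 -2.6] M [ 0.822 -1.616  0.178] J6 -25
12.55 [0.6017 0.0078 0.3222] yaw -105.5 tilt [-1.7984e+02  9.0000e-02] F [ 6.3  2.  -5.5] M [ 0.639 -1.866  0.211] J6 -35
```

```bash

python3 -m pendant '[[[-0.0002,-0.0008,0.0003,0,0,5,-1],[-0.0002,-0.0008,0.0003,0,0,10,-1]]]' >/dev/null; python3 m.py
python3 -m pendant '[[[0,0,0,0,0,5,-1],[0,0,0,0,0,10,-1]]]' >/dev/null; python3 m.py
cat > j.py <<'E'
from h import *
import sys
p,im=shot('top',sys.argv[1])
for n in ('t2','t3',sys.argv[1]):
    im=cv2.imread(f'pics/{n}.png'); g=im.max(2).astype(int)
    print(n); 
    for v in (186,190): print(g[v,160:192].tolist())
    h=cv2.cvtColor(im,cv2.COLOR_BGR2HSV)[165:205,155:185]; m=(h[...,0]>45)&(h[...,0]<85)&(h[...,1]>110)&(h[...,2]>60); q=np.argwhere(m); print('green',len(q),q.mean(0))
E
python3 j.py t4
```

```text
12.75 [0.6022 0.0077 0.3222] yaw -115.5 tilt [-1.799e+02  9.000e-02] F [ 3.1  3.2 -1.3] M [ 0.856 -0.788  0.24 ] J6 -45
12.95 [0.6023 0.0077 0.3222] yaw -125.5 tilt [-1.7989e+02  1.2000e-01] F [ 3.1  1.7 -2.7] M [ 0.59  -1.183  0.297] J6 -55
t2
[43, 38, 38, 39, 41, 75, 109, 129, 146, 166, 186, 213, 236, 238, 236, 236, 238, 238, 223, 165, 142, 183, 220, 243, 247, 248, 246, 233, 178, 169, 223, 240]
[45, 40, 40, 32, 32, 40, 64, 99, 134, 160, 183, 210, 226, 231, 233, 230, 230, 237, 223, 166, 170, 218, 232, 243, 247, 247, 246, 231, 172, 181, 235, 245]
green 31 [25.5483871  13.51612903]
t3
[44, 38, 36, 36, 47, 80, 110, 129, 148, 166, 197, 233, 238, 233, 232, 235, 214, 152, 152, 210, 238, 246, 247, 246, 243, 214, 168, 196, 241, 247, 247, 247]
[44, 38, 39, 33, 35, 62, 90, 108, 133, 162, 194, 221, 232, 235, 238, 230, 167, 127, 157, 212, 243, 247, 248, 246, 233, 174, 160, 212, 240, 244, 243, 245]
green 26 [24.76923077 12.80769231]
t4
[43, 37, 36, 35, 50, 86, 119, 141, 172, 214, 236, 239, 240, 242, 227, 159, 135, 188, 231, 243, 247, 248, 246, 231, 169, 185, 236, 247, 247, 247, 247, 247]
[43, 38, 35, 35, 29, 37, 63, 111, 172, 214, 229, 227, 231, 235, 214, 149, 144, 203, 242, 248, 247, 246, 237, 192, 159, 204, 243, 247, 245, 244, 243, 245]
green 15 [21.86666667 11.33333333]
```

```bash

python3 -m pendant '[[[0,0,0,0,0,4,-1],[0,0,0,0,0,8,-1]]]' >/dev/null; python3 m.py
python3 -m pendant '[[[0,0,0,0,0,4,-1],[0,0,0,0,0,8,-1]]]' >/dev/null; python3 m.py
python3 j.py t5 | tail -4
```

```text
13.2 [0.6023 0.0076 0.3222] yaw -133.4 tilt [-1.799e+02  1.300e-01] F [ 4.   0.8 -3.5] M [ 0.384 -1.637  0.206] J6 -63
13.4 [0.6025 0.0075 0.3222] yaw -141.4 tilt [-1.7991e+02  1.5000e-01] F [ 4.8 -0.  -3.6] M [ 0.188 -1.917  0.302] J6 -71
t5
[42, 39, 38, 34, 48, 85, 118, 142, 172, 214, 236, 239, 240, 241, 228, 155, 121, 189, 241, 247, 248, 245, 235, 178, 155, 211, 243, 247, 248, 247, 246, 243]
[44, 39, 40, 30, 29, 41, 63, 113, 173, 215, 228, 227, 231, 235, 213, 151, 142, 203, 242, 247, 248, 246, 232, 168, 173, 232, 246, 247, 245, 244, 243, 245]
green 15 [21.86666667 11.33333333]
```

```bash
cat > k.py <<'E'
import cv2,numpy as np,sys
for n in sys.argv[1:]:
    g=cv2.imread(f'pics/{n}.png').max(2).astype(float); o=[]
    for v in range(184,194):
        w=np.clip(225-g[v],0,None); x=np.arange(512)
        a=slice(173,182) if n=='t2' else slice(172,181); c1=(w[a]*x[a]).sum()/w[a].sum()
        i=int(round(c1))+5; b=slice(i,i+6); c2=(w[b]*x[b]).sum()/w[b].sum(); o.append((c1,c2,c2-c1))
    print(n,np.median(o,0).round(2))
E
python3 k.py t2 t3 t4 t5
```

```text
t2 [179.75 188.48   8.88]
t3 [177.22 185.84   8.65]
t4 [175.72 184.09   8.37]
t5 [175.72 183.51   7.96]
```

```bash

python3 -m pendant '[[[0,0,0,0,0,4,-1],[0,0,0,0,0,8,-1]]]' >/dev/null; python3 m.py
python3 -m pendant '[[[0,0,0,0,0,4,-1],[0,0,0,0,0,8,-1]]]' >/dev/null; python3 m.py
python3 -m pendant '[[[0,0,0,0,0,4,-1],[0,0,0,0,0,8,-1]]]' >/dev/null; python3 m.py
python3 j.py t6 | tail -4; python3 k.py t5 t6;python3 m.py
```

```text
13.65 [0.6025 0.0074 0.3222] yaw -149.4 tilt [-1.7992e+02  1.6000e-01] F [ 5.8 -0.5 -2. ] M [-0.177 -2.331  0.259] J6 -79
13.85 [0.6026 0.0073 0.3222] yaw -157.4 tilt [-1.7993e+02  1.7000e-01] F [ 7.7 -0.4 -4.2] M [-0.399 -2.521  0.305] J6 -87
14.05 [0.6026 0.0072 0.3222] yaw -165.4 tilt [-1.7994e+02  1.7000e-01] F [ 7.1 -1.4 -3.4] M [-0.708 -2.617  0.338] J6 -95
t6
[42, 38, 37, 36, 45, 78, 117, 142, 173, 215, 237, 238, 240, 242, 226, 164, 167, 227, 245, 248, 247, 242, 215, 167, 194, 240, 247, 247, 247, 247, 247, 246]
[44, 40, 40, 34, 29, 37, 64, 111, 173, 214, 228, 225, 229, 234, 212, 160, 188, 240, 247, 248, 246, 233, 172, 147, 201, 243, 247, 246, 245, 243, 243, 244]
green 16 [20.4375 11.125 ]
t5 [175.72 183.51   7.96]
t6 [175.35 182.92   7.63]
14.1 [0.6026 0.0072 0.3222] yaw -165.6 tilt [-1.7994e+02  1.7000e-01] F [ 7.1 -1.3 -3.8] M [-0.543 -2.591  0.272] J6 -95
```

```bash

python3 -m pendant '[[[0,0,0,0,0,1.5,-1],[0,0,0,0,0,3,-1],[0,0,0,0,0,3,-1],[0,0,0,0,0,3,-1]]]' >/dev/null; python3 m.py
python3 -m pendant '[[[0,0,0,0,0,-4,-1],[-0.0008,-0.0002,0,0,0,-9,-1],[-0.0008,-0.0002,0,0,0,-9,-1]]]' >/dev/null; python3 m.py
python3 -m pendant '[[[0,0,-0.003,0,0,0,-1],[0,0,-0.006,0,0,0,-1],[0,0,-0.01,0,0,0,-1]]]' >/dev/null; python3 m.py
```

```text
14.5 [0.6026 0.0071 0.3222] yaw -168.2 tilt [-179.95    0.18] F [ 7.1 -1.  -3.2] M [-0.686 -2.589  0.364] J6 -98
14.8 [0.6026 0.0071 0.3222] yaw -159.2 tilt [-1.7997e+02  5.0000e-02] F [ 3.3  0.3 -1.1] M [-0.049 -0.952  0.062] J6 -88
15.1 [0.6025 0.0074 0.3316] yaw -159.5 tilt [1.7999e+02 2.0000e-02] F [ 4.   0.3 -5.7] M [ 0.175 -1.885 -0.041] J6 -89
```

```bash

python3 -m pendant '[[[0,0,-0.02,0,0,0,-1],[0,0,-0.04,0,0,0,-1],[0,0,-0.06,0,0,0,-1],[0,0,-0.06,0,0,0,-1]]]' >/dev/null
python3 - <<'E'
from h import *
goal(.478,-.36,.33,-104.7)
p,im=shot('top','t7')
cv2.imwrite('pics/c7.png',cv2.resize(im[130:280,130:400,::-1],None,fx=2.9,fy=2.9,interpolation=cv2.INTER_CUBIC))
E
```

```text
t 15.5 pos [0.6023 0.0072 0.3944] rot [-1.7997e+02  1.6000e-01 -1.5950e+02] J [ 19.  14. -10.   0. -66. -89.] F [ 0.7 -0.5 -3. ] w 0.017626426807778837 
shift [ 0.2452 -0.3003  0.0639] turn [ -0.11   0.13 -54.8 ]
```

View pics/c7.png

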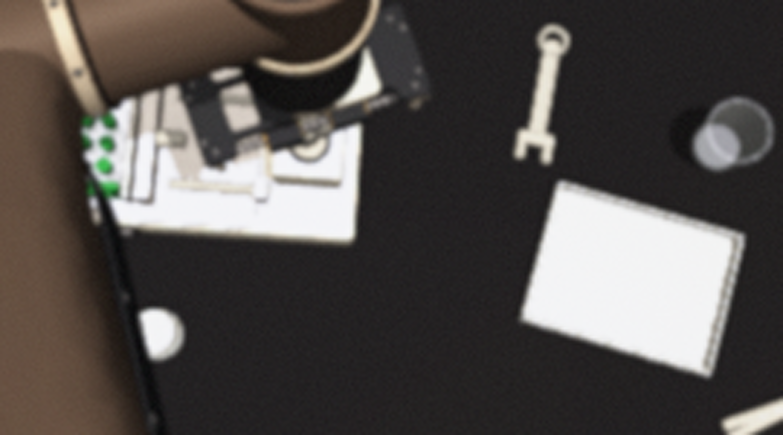

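The crank is off and the rack is clamped. The tray corners in the crop are (558,180), (743,235), (710,376) and (521,320), which matches my measurement.

```bash

python3 -m pendant '[[[0.027,-0.033,0,0,0,-7,-1],[0.054,-0.066,0,0,0,-14,-1],[0.081,-0.1,0,0,0,-21,-1],[0.108,-0.133,0,0,0,-28,-1],[0.135,-0.165,0,0,0,-35,-1]]]' >/dev/null
python3 -c "
from h import *
goal(.478,-.36,.33,-104.7)
p=load('t7')
print([onz(p,130+a/2.9,130+b/2.9,.018)[:2].round(3).tolist() for a,b in [(558,180),(743,235),(710,376),(521,320)]])"
```

```text
t 16.05 pos [ 0.5321 -0.1959  0.3902] rot [ 1.7983e+02 -7.0000e-02 -1.2421e+02] J [ -0.  11. -14.  -0. -65. -34.] F [ 0.5 -1.3 -2.9] w 0.017848620982283375 
shift [ 0.1661 -0.0477  0.0603] turn [  0.18  -0.04 -19.51]
[[0.585, -0.255], [0.531, -0.448], [0.385, -0.409], [0.438, -0.215]]
```

```bash

python3 -m pendant '[[[0.04,-0.011,0.012,0,0,-5,-1],[0.08,-0.023,0.024,0,0,-10,-1],[0.12,-0.035,0.036,0,0,-15,-1],[0.15,-0.043,0.05,0,0,-19.5,-1],[0.166,-0.0477,0.06,0,0,-19.5,-1]]]' >/dev/null
python3 -m pendant '[[[0,0,0.03,0,0,0,-1],[0,0,0.06,0,0,0,-1],[0,0,0.085,0,0,0,-1],[0,0,0.105,0,0,0,-1],[0,0,0.105,0,0,0,-1]]]' >/dev/null
python3 -c "
from h import *
goal(.478,-.36,.212,-104.7)"
```

```text
t 17.05 pos [ 0.4774 -0.3574  0.2229] rot [ 1.7957e+02  7.0000e-02 -1.0510e+02] J [-18.  23. -22.  -0. -45.   3.] F [-0.6 -0.8 -3.8] w 0.01781626230758491 
shift [ 0.0024 -0.0013  0.0109] turn [ 0.43  0.08 -0.4 ]
```

```bash

python3 -m pendant '[[[0.001,0,0.004,0.2,0,0,-1],[0.002,-0.001,0.008,0.4,0,0,-1],[0.002,-0.001,0.0105,0.4,0,0,-1],[0.002,-0.001,0.0105,0.4,0,0,-1]]]'
python3 -m pendant '[[[0,0,0.001,0,0,0,-1],[0,0,0.002,0,0,0,-1],[0,0,0.002,0,0,0,-1]]]'
```

```text
time_s: 17.45
tcp_pos: [0.4795, -0.3606, 0.2167]
eef_rot: [-179.6, 0.0, -105.0]
contact_force: [-0.1, 0.3, -2.8]
gripper_width: 0.0179
gripper_force: 45.0
time_s: 17.75
tcp_pos: [0.4795, -0.3606, 0.2144]
eef_rot: [-179.6, 0.0, -105.0]
contact_force: [0.3, 0.3, -2.1]
gripper_width: 0.0177
gripper_force: 45.0
```

```bash

python3 -m pendant '[[[0,0,0.001,-0.2,0,0,-1],[0,0,0.002,-0.4,0,0,-1],[0,0,0.0035,-0.4,0,0,-1],[0,0,0.0035,-0.4,0,0,-1]]]'
python3 -m pendant '[[[0,0,0.0005,0,0,0,-1],[0,0,0.001,0,0,0,-1],[0,0,0.001,0,0,0,-1]]]'
```

```text
time_s: 18.15
tcp_pos: [0.4794, -0.3606, 0.2105]
eef_rot: [180.0, 0.0, -105.0]
contact_force: [0.8, -0.5, -2.9]
gripper_width: 0.0177
gripper_force: 45.0
time_s: 18.45
tcp_pos: [0.4795, -0.3606, 0.2098]
eef_rot: [180.0, 0.0, -105.0]
contact_force: [0.6, 0.5, -3.1]
gripper_width: 0.0179
gripper_force: 45.0
```

```bash

python3 -m pendant '[[[0,0,0.0005,0,0,0,-1],[0,0,0.001,0,0,0,-1],[0,0,0.001,0,0,0,-1]]]'|grep -E 'pos|contact'
python3 -m pendant '[[[0,0,0.0003,0,0,0,-1],[0,0,0.0005,0,0,0,-1],[0,0,0.0005,0,0,0,-1]]]'|grep -E 'pos|contact'
```

```text
tcp_pos: [0.4796, -0.3607, 0.2091]
contact_force: [-1.4, 0.3, 0.8]
tcp_pos: [0.4795, -0.3607, 0.2091]
contact_force: [-1.8, 2.5, 7.1]
```

Contact, and the weight is now on the tray floor. Next I'll release, retreat and check.

```bash

python3 -m pendant '[[[0,0,-0.0005,0,0,0,-1],[0,0,-0.0005,0,0,0,-0.4],[0,0,-0.0005,0,0,0,-0.1],[0,0,-0.0005,0,0,0,0.1],[0,0,-0.0005,0,0,0,0.1]]]'
python3 -m pendant '[[[0,0,-0.02,0,0,0,0.1],[0,0,-0.05,0,0,0,0.1],[0,0,-0.09,0,0,0,0.1],[0,0,-0.13,0,0,0,0.1],[0,0,-0.17,0,0,0,0.1]]]'
python3 - <<'E'
from h import *
goal(.478,-.25,.4,-104.7)
p,im=shot('wrist','w8'); q,ib=shot('scene','s8')
a=cv2.resize(im[:,:,::-1],(400,300)); b=cv2.resize(ib[100:300,130:330,::-1],(400,300)); 
cv2.imwrite('pics/c8.png',np.hstack([a,b]))
E
```

```text
time_s: 19.55
tcp_pos: [0.4796, -0.3607, 0.2088]
eef_rot: [-180.0, -0.0, -105.0]
contact_force: [0.8, 0.8, -0.4]
gripper_width: 0.0442
gripper_force: 0.0
time_s: 20.05
tcp_pos: [0.4793, -0.3606, 0.3805]
eef_rot: [180.0, -0.0, -105.0]
contact_force: [1.5, -0.6, -1.1]
gripper_width: 0.0482
gripper_force: 0.0
t 20.05 pos [ 0.4793 -0.3606  0.3805] rot [ 180.     -0.   -104.97] J [-18.  14. -11.   0. -64.   3.] F [ 1.5 -0.6 -1.1] w 0.048171648599362314 
shift [-0.1065  0.0298 -0.0195] turn [ 0.   -0.   -0.27]
```

View pics/c8.png

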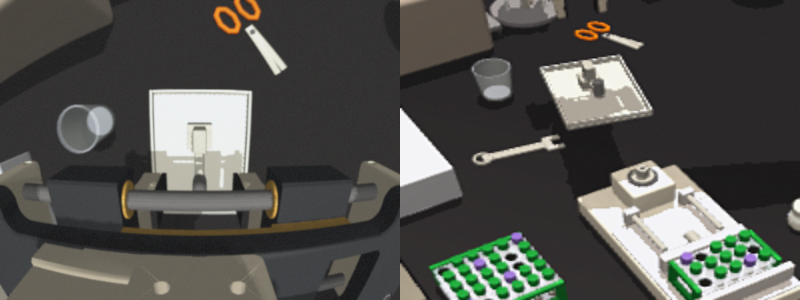

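The crank stands inside the tray, the rack is upright and clamped, and the bystanders haven't moved. I'll do one last numeric check of the jaw, then hand in.

```bash
python3 - <<'E'
from h import *
shot('top','t9')
E
python3 k.py t4 t6 t9; python3 -c "
from plant import r
print(r.close_job())"
```

```text
t4 [175.72 184.09   8.37]
t6 [175.35 182.92   7.63]
t9 [175.37 182.82   7.56]
the job is handed in; nothing more can be done
None
```

I handed the job in at about 20 s of the 72 s: the crank went fully home without ramming the shaft, the rack is clamped with the pad pressed an estimated 4 to 5 mm (from jaw travel and torque, not read directly), and the crank stands released inside the white tray; no verdict came back.

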